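# Load the twine dispenser

## Task

Lift the full spool of kitchen twine up off its storage post and press it down into the sprung roller clip of the twine dispenser until it snaps fully home: foot flat on the seat, upright, both rollers closed over its foot flange, then let it go. Press it in, do not drop it. Leave the bare, empty spool on its post and leave the crockery and the coffee jar where they stand.

Things in the scene. Friction and masses are not known exactly. Their poses are not given: they have to be found in the camera images.
- full_spool: Full spool: wooden foot flange 60 mm across, 7 mm thick; on it a wound body of pale twine 48 mm across from 7 to 72 mm above the underside (grasp here), then a stub of core (32 mm across) to 76 mm. A 24 mm bore runs right through. About 0.13 to 0.25 kg. Origin at the centre of the underside, z up along the axis. Round: its yaw does not matter.
- empty_spool: The empty spool: same foot flange (60 mm) and same height (76 mm) but no twine, only the bare wooden core tube 32 mm across. Origin at the centre of the underside. Stays on its post.
- spool_stand: Storage stand, fixed: wooden board 90 mm (x) by 220 mm (y), 15 mm thick, with two upright steel posts, 16 mm in diameter, at y = +70 and -70 mm in its frame, tips 95 mm above the worktop. A spool stands on the board over each post; which is on which varies. Origin at the centre of the board's underside.
- twine_clip: Twine dispenser, fixed: wooden base 90 mm (x) by 140 mm (y), 12 mm thick; in its middle a round steel seat 50 mm across, top 40 mm above the worktop; at y = +34 and -34 mm a hinged steel jaw with a grey roller. The gap between the rollers is 54 mm, 6 mm less than the spool's flange. Jaws are at most 62 mm high and reach out to y = +-45 mm. Origin at the centre of the underside.
- clip_seat (a point): Centre of the seat's flat top, 40 mm above the worktop: where the centre of the full spool's underside must be. A spool merely set down perches on the rollers, about 16 mm too high, and may tip; pressed straight down with some 8 to 20 N it spreads them, snaps past with a drop in force and meets the seat, rollers over its flange. Axes as the dispenser's.
- jaw_left (a joint): Sprung hinge of the jaw at +y of the dispenser, 36 mm wide in x, roller 14 mm in diameter along x with its axis 51 mm above the worktop. Value in rad: 0 closed inward, grows as the roller is pushed outward (about 0.09 as the flange passes, below 0.05 once closed over the seated flange).
- jaw_right (a joint): The same for the jaw at -y.
- teal_mug: Teal mug, 73 mm high, bystander. Origin at the centre of its underside.
- shot_glass: Small amber shot glass, 39 mm across, 52 mm high, bystander between stand and dispenser. Origin at the centre of its underside.
- glass_cup: Clear glass cup with handle, 51 mm high, bystander. Origin at the centre of its underside.
- coffee_jar: Glass jar of coffee with a wooden lid, 66 mm across, 106 mm high, bystander. Origin at the centre of its underside.
Mind the look-alikes: they are no part of the job. Leave any red look-alike of the twine_clip alone.

How it is judged (in metres and radians):
On the way:
1. the full spool is lifted clear off its post: its underside is above the post's tip (z of full_spool in the frame of spool_stand above 0.096 m), for 0.1 s.
At the end, for the whole second after the job is handed in: The full spool stands in the dispenser: underside within 3 mm of the seat's height and 8 mm of its centre, upright within 0.07 rad, at rest, both jaws closed over the flange (below 0.06 rad). The empty spool is still down on its post (horizontal distance between full_spool and clip_seat below 0.008 m and z of full_spool in the frame of clip_seat between -0.003 and 0.003 m and angle between full_spool's own z axis and vertical below 0.07 rad and value of joint each of jaw_left, jaw_right below 0.06 rad and linear speed of full_spool below 0.02 m/s and z of empty_spool in the frame of spool_stand below 0.025 m and horizontal distance between empty_spool and spool_stand between 0.06 and 0.08 m); the robot touches nothing.
It fails at once if the full spool is dropped: it falls free of the fingers at over 0.45 m/s while its underside is still above the rollers (over 65 mm above the worktop) (height (world z) of full_spool above 0.065 m and linear speed of full_spool above 0.45 m/s and contact force between the fingers and full_spool below 0.1 N).
It fails at once if the empty spool is pulled up its post by more than 30 mm (z of empty_spool in the frame of spool_stand above 0.045 m).
It fails at once if a piece of crockery or the coffee jar is shifted by more than 30 mm (distance of any of teal_mug, shot_glass, glass_cup, coffee_jar from where it was at the start of the episode above 0.03 m).
It also fails if it takes over 51 s, if anything falls off the work surface, if the arm or the gripper's body presses on something with over 40 N, if the wrist force passes 120 N, or if a joint passes its speed limit or range.

## Robot

A 6-joint arm with a two-finger parallel gripper is mounted at the origin on a cart in front of the work surface, level with it; the furniture and walls round the work are solid. World frame = base frame: x ahead of the robot, y to its left, z up, the work surface at z = 0. Lengths are in mm, angles in degrees, forces in N, time in s.
With the tool pointing down it reaches from about 375 to 975 mm from the base axis. Payload 3.8 kg.
Tool frame: the origin (TCP) lies at the centre of the arm's flange, where the gripper is bolted on; the fingertips stand 166 mm ahead of it and the grasp point (between the pads) lies 147 mm ahead of it (manip.finger_overhang is the distance from the TCP to the fingertips, in mm); z points along the fingers, y is the line along which they close (so a half turn about z gives the same grasp; the last joint's range is limited). The gripper opens to 88 mm and grips with 3 to 60 N. Pads are 18 mm wide; open, the fingers measure 123 mm over their backs; the gripper's body (75 mm by 187 mm) begins 45 mm behind the grasp point.
Start: joints at [-74.536, 15.12, 91.902, -0, 72.978, -2.114], TCP at [203.851, -643.478, 404.706] pointing down, gripper open.
Joint ranges: [-150.88, 150.88], [-54.13, 125.18], [17.81, 147.31], [-75.09, 255.09], [0, 152.58], [-146.25, 146.25]. Speed limits (degrees/s): [147.25, 147.25, 180, 180, 180, 180].

## Interface

Orientations are given as [roll, pitch, yaw] about the fixed x, y, z axes, in that order (R = Rz(yaw) Ry(pitch) Rx(roll)).
In Python, from workcell import sensors, grab_frame, job, manip gives the robot as it stands. The module is installed in compiled form; this text tells all that it offers.
- The arm moves only by the shell command python3 -m inch 'ROWS' [OPENING] [FORCE]. ROWS is JSON, a list of rows, each an object of numbers: "dx", "dy", "dz": the shift along the tool's x, y, z scaled (see below); "rx", "ry", "rz": the turn, a rotation vector about the tool's x, y, z scaled (see below). A call has exactly 8 rows; each row is the pose to reach, as a shift and turn from the pose commanded when the call began, along the tool's axes at that moment; what a row does not reach only later rows make up. The controller multiplies each number of a shift by 1000 mm and each number of a turn by 120 degrees. A row lasts 1/12 s, in which the tool goes at most 41.7 mm and 7.16 degrees, less where a joint would pass 70% of its speed; a pose out of reach is approached as far as the arm can. A call with a number of a shift or a turn outside -1 to 1 is refused whole. A call with a gripper value outside its range is refused whole. OPENING is the opening, from 0 (shut) to 1 (fully open), set as the call begins (- or left out, the last holds). The fingers move at their own pace and stop on an object; FORCE is the grip in N (left out, the last holds). Time passes only in rows, so rows that repeat a pose let the fingers close, or fill a call up. It gives the time, the measured TCP pose, the force, the opening and the grip force at its end, in the units of the state.
- sensors.observe(): the state, without advancing time (a new reading comes with each control period).
- grab_frame(name): name is "scene" or "top" or "wrist"; returns a dict with "image" (480x640x3 uint8, red, green, blue), "vertical_fov" (degrees; the focal length in pixels is half the picture's height over the tangent of half this angle, whatever the lens; pixels are square), "cx", "cy" (the principal point, pixels), "pose" (4x4, takes a point from camera to world coordinates). Camera axes: x right, y down, z forward; pixel columns grow to the right and rows downward; lengths in mm; the calibration is good to about 2 mm. A picture is of the moment at which its call begins. There is no depth.
- job.job_done(): hands the job in; it is judged then, once.
The state is a dict: "time_s": time; "q": joint angles; "qd": joint speeds; "effort": joint torques, N m; "tool_pos": TCP position; "tool_rot": TCP orientation; "contact_force": force on the tool from outside, world axes, zero at the start; "moment": the same for the moment, N m; "finger_gap": finger opening in mm; "gripper_force": force on a finger pad.
Only numpy, scipy, OpenCV 4.12 (cv2) and the standard library are available. Lean on these libraries where they do the work, as an engineer would, in place of code of your own. Each camera call takes 0.05 s, during which the arm holds its last target. There are 200 camera calls.

## Working session

There is one attempt and no reset: what is moved stays moved. The work goes in short steps, Python scripts to look and compute and a shell command to move; the robot and the scene stay as the last step left them, time stands still between calls to the robot, and variables do not carry over. Pictures are saved under pics/ and viewed, at most 10 in all, crops included, and the job is handed in when it is done.

```bash
mkdir -p pics; cat > h.py <<'E'
import numpy as np,cv2
from workcell import sensors,grab_frame,job,manip
def snap(n,f):
    d=grab_frame(n); cv2.imwrite(f,d["image"][:,:,::-1]); 
    np.savez(f.replace('.png','.npz'),image=d["image"],pose=d["pose"],p=[d["vertical_fov"],d["cx"],d["cy"]]); return d
def load(f): return np.load(f)
def ray(d,u,v):
    P=np.array(d["pose"]);fv,cx,cy=d["p"];f=240/np.tan(np.radians(fv/2))
    return P[:3,3],P[:3,:3]@np.array([(u-cx)/f,(v-cy)/f,1])
def onz(d,u,v,z):
    o,r=ray(d,u,v); return o+r*(z-o[2])/r[2]
def proj(d,p):
    P=np.array(d["pose"]);fv,cx,cy=d["p"];f=240/np.tan(np.radians(fv/2))
    c=P[:3,:3].T@(np.array(p)-P[:3,3]); return c[:2]/c[2]*f+[cx,cy]
E
python3 - <<'E'
from h import *
a=snap("scene","pics/s0.png");b=snap("top","pics/t0.png")
for d in(a,b):print(d["vertical_fov"],d["cx"],d["cy"],np.round(d["pose"],3).tolist())
print(sensors.observe())
E
```

```text
45.0117794261179 322.2836749151145 233.80706253100567 [[-0.737, -0.358, 0.573, -380.148], [-0.676, 0.388, -0.626, 909.693], [0.002, -0.849, -0.528, 925.76], [0.0, 0.0, 0.0, 1.0]]
44.160116978029535 309.2388164711769 231.7997253385842 [[-0.021, -0.988, 0.152, 293.957], [-1.0, 0.021, 0.001, -108.046], [-0.004, -0.152, -0.988, 1871.623], [0.0, 0.0, 0.0, 1.0]]
{'time_s': 0.1, 'q': array([-7.45355744e+01,  1.51646728e+01,  9.19730761e+01, -1.62622960e-03,
        7.29775814e+01, -2.11361202e+00]), 'qd': array([-0.04507799, -0.07135061, -0.14716467, -0.03818222, -0.06650415,
        0.03093748]), 'effort': array([ 3.67892262e-04, -5.03621936e+01, -3.58071542e+01,  7.30033522e-02,
        2.33680493e-02, -5.24357210e-05]), 'tool_pos': array([ 203.77147932, -643.1851795 ,  403.51749302]), 'tool_rot': array([-1.79884691e+02, -2.70054271e-03,  1.75785125e+01]), 'contact_force': array([-0.47299258, -0.70027441,  0.39478866]), 'moment': array([-0.00338183, -0.04157301,  0.00961908]), 'gripper_force': 0.0, 'finger_gap': 87.80805587000022}
```

View pics/t0.png

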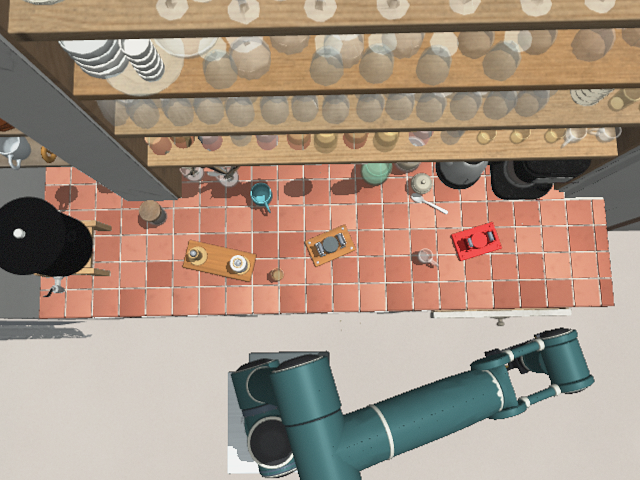

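View pics/s0.png

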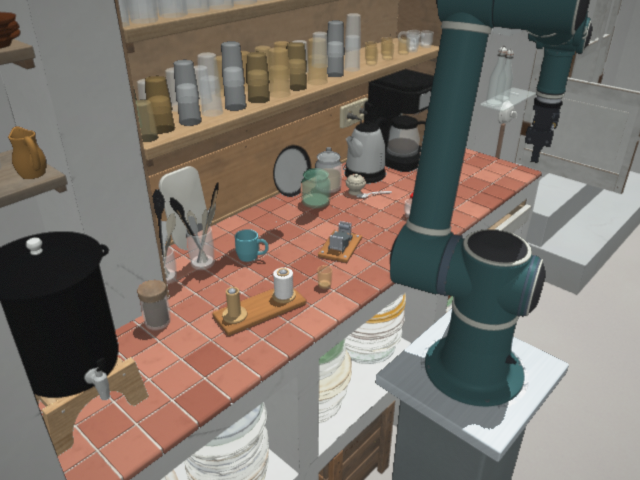

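Top view: the full spool (pale twine, white-topped) is at about (238,264), the bare spool at (196,254). The wooden dispenser is at (331,245) and its red look-alike at (477,240), which is excluded by colour. The shot glass is at (276,275).

```bash
python3 - <<'E'
from h import *
d=load("pics/t0.npz");im=d["image"];s=load("pics/s0.npz")
hsv=cv2.cvtColor(im,cv2.COLOR_RGB2HSV)
print("hsv board",hsv[272,215],"clip",hsv[258,325],"tile",hsv[290,330],"spool",hsv[258,238])
m=((hsv[...,0]>=12)&(hsv[...,0]<=22)&(hsv[...,1]>110)).astype(np.uint8)*255
m[:180]=0;m[310:]=0
for z,c in ((0,0),):
  for c in cv2.findContours(m,0,2)[0]:
    if cv2.contourArea(c)<100: continue
    r=cv2.minAreaRect(c);B=cv2.boxPoints(r)
    zz=15 if r[0][0]<290 else 12
    W=np.array([onz(d,u,v,zz) for u,v in B])
    print(np.round(r[0]),"center",W.mean(0).round(),"sides",np.linalg.norm(W[1]-W[0]).round(),(W[1]-W[0]).round(),np.linalg.norm(W[2]-W[1]).round(),(W[2]-W[1]).round())
w=((hsv[...,1]<70)&(hsv[...,2]>150)).astype(np.uint8)*255
w[:245]=0;w[285:]=0;w[:,:220]=0;w[:,260:]=0
for c in cv2.findContours(w,0,2)[0]:
    if cv2.contourArea(c)>30: 
        (u,v),R=cv2.minEnclosingCircle(c); print("white",u,v,R,onz(d,u,v,80).round())
for nm,(u,v),z in (("shot",(276,275),40),("mug",(261,195),60)):print(nm,onz(d,u,v,z).round())
a=cv2.resize(im[180:310,160:380],None,fx=3,fy=3,interpolation=2)
cv2.imwrite("pics/crop.png",cv2.resize(a,(660,390))[:,:,::-1])
E
```

```text
hsv board [ 14 149 195] clip [ 15 146 216] tile [  7 122 218] spool [ 20  88 227]
[219. 261.] center [495. 181.  15.] sides 90.0 [ 88. -18.   0.] 221.0 [ -52. -215.    0.]
[330. 245.] center [ 536. -171.   12.] sides 141.0 [  53. -130.    0.] 89.0 [-83. -32.   0.]
white 237.8103485107422 262.8930969238281 8.405705451965332 [479. 113.  80.]
shot [443.  -0.  40.]
mug [693.  43.  60.]
```

View pics/crop.png

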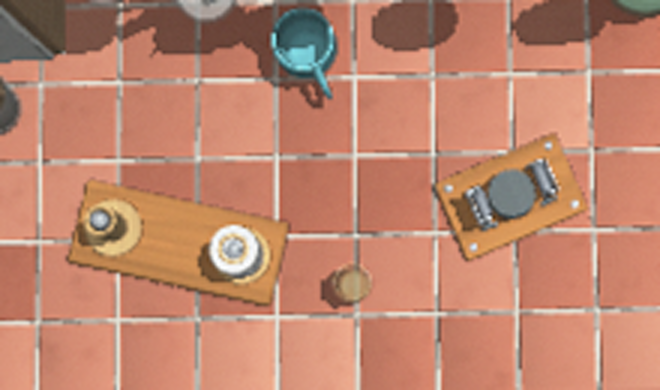

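The board (90×221) and dispenser (141×89) measure to size. The full spool is at (479,113), both from its white top and from the board end's post position. The other candidate, the bare dark post with a slim core at (196,254), is the empty spool. The natural-wood clip centre is (536,-171), with its y axis turned about 22°. I'll use tool yaw 111 for both the grasp and the press, so the fingers close perpendicular to the jaws.

```bash
python3 -m inch '[{"dx":0.289,"dy":-0.150,"rz":-0.47},{"dx":0.289,"dy":-0.150,"rz":-0.47},{"dx":0.289,"dy":-0.150,"rz":-0.47},{"dx":0.289,"dy":-0.150,"rz":-0.47},{"dx":0.289,"dy":-0.150,"rz":-0.47},{"dx":0.289,"dy":-0.150,"rz":-0.47},{"dx":0.289,"dy":-0.150,"rz":-0.47},{"dx":0.289,"dy":-0.150,"rz":-0.47}]' 1
cat > go.py <<'E'
import sys
from h import *
from scipy.spatial.transform import Rotation as Ro
# go.py x y z yaw : shift/turn in tool axes from measured pose
s=sensors.observe();R=Ro.from_euler('xyz',s["tool_rot"],degrees=True)
t=np.array([float(a) for a in sys.argv[1:4]]);Rt=Ro.from_euler('xyz',[180,0,float(sys.argv[4])],degrees=True)
d=R.inv().apply(t-s["tool_pos"]);w=(R.inv()*Rt).as_rotvec(degrees=True)
print("t",s["time_s"],s["tool_pos"].round(1),s["tool_rot"].round(2),"F",s["contact_force"].round(1),"gap",s["finger_gap"].round(1),"q",s["q"].round(0))
print("d",(d/1000).round(4),np.linalg.norm(d).round(1),"r",(w/120).round(4))
E
python3 go.py 479 113 340 111
```

```text
$[0]: bad value
Traceback (most recent call last):
  File "go.py", line 8, in <module>
    print("t",s["time_s"],s["tool_pos"].round(1),s["tool_rot"].round(2),"F",s["contact_force"].round(1),"gap",s["finger_gap"].round(1),"q",s["q"].round(0))
                                                                                                              ^^^^^^^^^^^^^^^^^^^^^
AttributeError: 'float' object has no attribute 'round'
```

```bash
sed -i 's/s\["finger_gap"\].round(1)/round(s["finger_gap"],1),round(s["gripper_force"],1)/' go.py
python3 -m inch '[{"dx":0.289,"dy":-0.150,"dz":0,"rx":0,"ry":0,"rz":-0.47},{"dx":0.289,"dy":-0.150,"dz":0,"rx":0,"ry":0,"rz":-0.47},{"dx":0.289,"dy":-0.150,"dz":0,"rx":0,"ry":0,"rz":-0.47},{"dx":0.289,"dy":-0.150,"dz":0,"rx":0,"ry":0,"rz":-0.47},{"dx":0.289,"dy":-0.150,"dz":0,"rx":0,"ry":0,"rz":-0.47},{"dx":0.289,"dy":-0.150,"dz":0,"rx":0,"ry":0,"rz":-0.47},{"dx":0.289,"dy":-0.150,"dz":0,"rx":0,"ry":0,"rz":-0.47},{"dx":0.289,"dy":-0.150,"dz":0,"rx":0,"ry":0,"rz":-0.47}]' 1
python3 go.py 479 113 340 111
```

```text
time_s: 0.77
tool_pos: [435.5, -410.8, 404.3]
tool_rot: [-180.0, -0.1, 74.4]
contact_force: [-1.1, -0.9, -0.3]
finger_gap: 88.1
gripper_force: 0.0
t 0.7667 [ 435.5 -410.8  404.3] [-1.7998e+02 -6.0000e-02  7.4370e+01] F [-1.1 -0.9 -0.3] gap 88.1 0.0 q [-46.   7. 102.   0.  71. -30.]
d [ 0.5161 -0.0992  0.0648] 529.5 r [-0.     -0.0005 -0.3053]
```

```bash
python3 -m inch '[{"dx":0.516,"dy":-0.100,"dz":0.064,"rx":0,"ry":0,"rz":-0.305},{"dx":0.516,"dy":-0.100,"dz":0.064,"rx":0,"ry":0,"rz":-0.305},{"dx":0.516,"dy":-0.100,"dz":0.064,"rx":0,"ry":0,"rz":-0.305},{"dx":0.516,"dy":-0.100,"dz":0.064,"rx":0,"ry":0,"rz":-0.305},{"dx":0.516,"dy":-0.100,"dz":0.064,"rx":0,"ry":0,"rz":-0.305},{"dx":0.516,"dy":-0.100,"dz":0.064,"rx":0,"ry":0,"rz":-0.305},{"dx":0.516,"dy":-0.100,"dz":0.064,"rx":0,"ry":0,"rz":-0.305},{"dx":0.516,"dy":-0.100,"dz":0.064,"rx":0,"ry":0,"rz":-0.305}]'
python3 go.py 479 113 340 111
```

```text
time_s: 1.43
tool_pos: [462.6, -81.6, 364.0]
tool_rot: [-180.0, -0.0, 110.6]
contact_force: [0.2, 0.1, 1.0]
finger_gap: 88.1
gripper_force: 0.0
t 1.4333 [462.6 -81.6 364. ] [-1.8000e+02 -1.0000e-02  1.1056e+02] F [0.2 0.1 1. ] gap 88.1 0.0 q [-13.  -6. 119.   0.  67. -34.]
d [0.1765 0.0837 0.024 ] 196.8 r [-0.     -0.0001 -0.0037]
```

```bash
python3 -m inch '[{"dx":0.176,"dy":0.084,"dz":0.024,"rx":0,"ry":0,"rz":-0.004},{"dx":0.176,"dy":0.084,"dz":0.024,"rx":0,"ry":0,"rz":-0.004},{"dx":0.176,"dy":0.084,"dz":0.024,"rx":0,"ry":0,"rz":-0.004},{"dx":0.176,"dy":0.084,"dz":0.024,"rx":0,"ry":0,"rz":-0.004},{"dx":0.176,"dy":0.084,"dz":0.024,"rx":0,"ry":0,"rz":-0.004},{"dx":0.176,"dy":0.084,"dz":0.024,"rx":0,"ry":0,"rz":-0.004},{"dx":0.176,"dy":0.084,"dz":0.024,"rx":0,"ry":0,"rz":-0.004},{"dx":0.176,"dy":0.084,"dz":0.024,"rx":0,"ry":0,"rz":-0.004}]'
python3 - <<'E'
from h import *
snap("wrist","pics/w1.png");d=load("pics/w1.npz")
print(proj(d,[478.5,113,91]),proj(d,[478.5,113,15]),np.round(d["pose"],2).tolist())
E
python3 go.py 479 113 217 111
```

```text
time_s: 2.1
tool_pos: [479.7, 110.4, 340.1]
tool_rot: [-179.9, 0.0, 111.1]
contact_force: [0.1, 0.8, 0.1]
finger_gap: 88.2
gripper_force: 0.0
[321.45824402 244.69804412] [321.63493106 211.42115281] [[0.93, 0.34, 0.11, 449.56], [0.36, -0.88, -0.3, 189.06], [-0.0, 0.32, -0.95, 319.56], [0.0, 0.0, 0.0, 1.0]]
t 2.15 [479.9 109.9 340.3] [-1.7996e+02  2.0000e-02  1.1103e+02] F [-0.1 -0.7 -0. ] gap 88.1 0.0 q [ 10.  -2. 118.  -0.  64. -11.]
d [0.0032 0.0004 0.1233] 123.3 r [-0.0003  0.0002  0.0003]
```

View pics/w1.png

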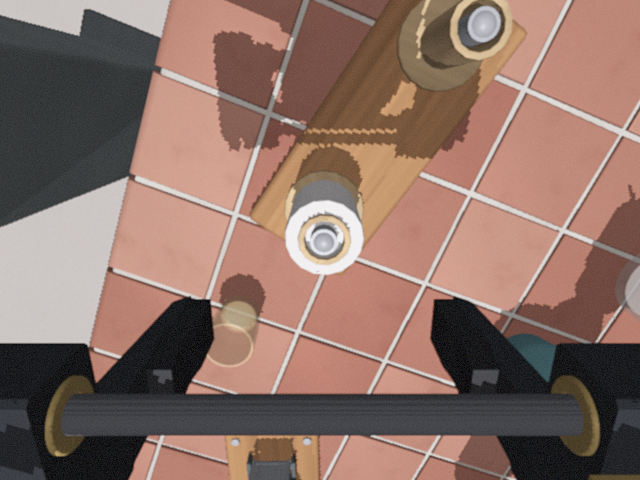

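The wrist view shows the full spool's pale top ring around (325,238), between the fingers. The bare spool is far off at (480,25), and the clip is at the bottom edge.

```bash
python3 - <<'E'
from h import *
d=load("pics/w1.npz");im=d["image"]
hsv=cv2.cvtColor(im,cv2.COLOR_RGB2HSV)
w=((hsv[...,1]<60)&(hsv[...,2]>215)).astype(np.uint8)*255
w[:180]=0;w[290:]=0;w[:,:270]=0;w[:,380:]=0
c=max(cv2.findContours(w,0,2)[0],key=cv2.contourArea);c=cv2.convexHull(c)
(u,v),R=cv2.minEnclosingCircle(c);e=cv2.fitEllipse(c)
print(u,v,R,e,onz(d,u,v,87).round(1),onz(d,*e[0],87).round(1), np.linalg.norm(onz(d,u+R,v,87)-onz(d,u-R,v,87)))
E
python3 go.py 479 112 217 111
```

```text
334.5 243.0 50.559471130371094 ((332.3985900878906, 250.0906982421875), (80.94358825683594, 108.29348754882812), 142.47926330566406) [485.9 115.5  87. ] [486.4 110.8  87. ] 60.696482789921845
t 2.15 [479.9 109.9 340.3] [-1.7996e+02  2.0000e-02  1.1103e+02] F [-0.1 -0.7 -0. ] gap 88.1 0.0 q [ 10.  -2. 118.  -0.  64. -11.]
d [0.0023 0.     0.1233] 123.3 r [-0.0003  0.0002  0.0003]
```

```bash
python3 - <<'E'
from h import *
d=load("pics/w1.npz");im=d["image"]
hsv=cv2.cvtColor(im,cv2.COLOR_RGB2HSV)
w=((hsv[...,1]<60)&(hsv[...,2]>215)).astype(np.uint8)*255
w[:180]=0;w[290:]=0;w[:,:270]=0;w[:,380:]=0
w=cv2.morphologyEx(w,cv2.MORPH_OPEN,cv2.getStructuringElement(2,(9,9)))
c=max(cv2.findContours(w,0,2)[0],key=cv2.contourArea);c=cv2.convexHull(c)
e=cv2.fitEllipse(c)
print(e,onz(d,*e[0],87).round(1),e[1][0]*(48/78)); print(onz(d,322,241,95))
E
```

```text
((323.76806640625, 237.31118774414062), (73.46476745605469, 77.5537338256836), 88.64078521728516) [478.6 116.5  87. ] 45.20908766526443
[477.4676582  116.56293664  95.        ]
```

```bash
python3 go.py 478.5 115.5 217 111; python3 -m inch '[{"dx":0.0055,"dy":0.0005,"dz":0.02,"rx":0,"ry":0,"rz":0},{"dx":0.0055,"dy":0.0005,"dz":0.04,"rx":0,"ry":0,"rz":0},{"dx":0.0055,"dy":0.0005,"dz":0.06,"rx":0,"ry":0,"rz":0},{"dx":0.0055,"dy":0.0005,"dz":0.08,"rx":0,"ry":0,"rz":0},{"dx":0.0055,"dy":0.0005,"dz":0.1,"rx":0,"ry":0,"rz":0},{"dx":0.0055,"dy":0.0005,"dz":0.123,"rx":0,"ry":0,"rz":0},{"dx":0.0055,"dy":0.0005,"dz":0.123,"rx":0,"ry":0,"rz":0},{"dx":0.0055,"dy":0.0005,"dz":0.123,"rx":0,"ry":0,"rz":0}]'; python3 go.py 478.5 115.5 217 111
```

```text
t 2.15 [479.9 109.9 340.3] [-1.7996e+02  2.0000e-02  1.1103e+02] F [-0.1 -0.7 -0. ] gap 88.1 0.0 q [ 10.  -2. 118.  -0.  64. -11.]
d [0.0058 0.0008 0.1233] 123.4 r [-0.0003  0.0002  0.0003]
time_s: 2.82
tool_pos: [477.8, 114.5, 216.5]
tool_rot: [-179.8, -0.0, 110.9]
contact_force: [-0.4, -0.5, 0.3]
finger_gap: 88.3
gripper_force: 0.0
t 2.8167 [477.8 114.5 216.5] [-1.7981e+02 -3.0000e-02  1.1093e+02] F [-0.4 -0.5  0.3] gap 88.3 0.0 q [ 11.   7. 124.  -0.  50. -10.]
d [ 0.0007  0.001  -0.0005] 1.3 r [-0.0016 -0.0002 -0.0006]
```

```bash
for i in 1; do python3 -m inch '[{"dx":0,"dy":0,"dz":0,"rx":0,"ry":0,"rz":0},{"dx":0,"dy":0,"dz":0,"rx":0,"ry":0,"rz":0},{"dx":0,"dy":0,"dz":0,"rx":0,"ry":0,"rz":0},{"dx":0,"dy":0,"dz":0,"rx":0,"ry":0,"rz":0},{"dx":0,"dy":0,"dz":0,"rx":0,"ry":0,"rz":0},{"dx":0,"dy":0,"dz":0,"rx":0,"ry":0,"rz":0},{"dx":0,"dy":0,"dz":0,"rx":0,"ry":0,"rz":0},{"dx":0,"dy":0,"dz":0,"rx":0,"ry":0,"rz":0}]' 0 45; done
```

```text
time_s: 3.48
tool_pos: [478.7, 116.1, 217.9]
tool_rot: [180.0, 0.0, 111.1]
contact_force: [-1.7, 0.3, 4.1]
finger_gap: 47.3
gripper_force: 45.0
```

```bash
python3 -m inch '[{"dx":0,"dy":0,"dz":-0.01,"rx":0,"ry":0,"rz":0},{"dx":0,"dy":0,"dz":-0.025,"rx":0,"ry":0,"rz":0},{"dx":0,"dy":0,"dz":-0.045,"rx":0,"ry":0,"rz":0},{"dx":0,"dy":0,"dz":-0.065,"rx":0,"ry":0,"rz":0},{"dx":0,"dy":0,"dz":-0.085,"rx":0,"ry":0,"rz":0},{"dx":0,"dy":0,"dz":-0.105,"rx":0,"ry":0,"rz":0},{"dx":0,"dy":0,"dz":-0.12,"rx":0,"ry":0,"rz":0},{"dx":0,"dy":0,"dz":-0.13,"rx":0,"ry":0,"rz":0}]'
python3 -m inch '[{"dx":0,"dy":0,"dz":0,"rx":0,"ry":0,"rz":0},{"dx":0,"dy":0,"dz":0,"rx":0,"ry":0,"rz":0},{"dx":0,"dy":0,"dz":0,"rx":0,"ry":0,"rz":0},{"dx":-0.02,"dy":0,"dz":0,"rx":0,"ry":0,"rz":0},{"dx":-0.04,"dy":0,"dz":0,"rx":0,"ry":0,"rz":0},{"dx":-0.06,"dy":0,"dz":0,"rx":0,"ry":0,"rz":0},{"dx":-0.08,"dy":0,"dz":0,"rx":0,"ry":0,"rz":0},{"dx":-0.1,"dy":0,"dz":0,"rx":0,"ry":0,"rz":0}]'
python3 go.py 536 -171 340 111
```

```text
time_s: 4.15
tool_pos: [478.7, 116.1, 349.6]
tool_rot: [179.9, 0.0, 111.1]
contact_force: [0.3, 0.6, -1.3]
finger_gap: 47.7
gripper_force: 45.0
time_s: 4.82
tool_pos: [514.0, 21.9, 345.5]
tool_rot: [-179.8, -0.1, 111.1]
contact_force: [0.4, 0.4, -1.0]
finger_gap: 47.5
gripper_force: 45.0
t 4.8167 [514.   21.9 345.5] [-1.7982e+02 -7.0000e-02  1.1108e+02] F [ 0.4  0.4 -1. ] gap 47.5 45.0 q [ -0.   0. 115.   0.  65. -21.]
d [-0.1879 -0.0488  0.0054] 194.2 r [-0.0015 -0.0006  0.0006]
```

```bash
python3 -m inch '[{"dx":-0.03,"dy":-0.005,"dz":0,"rx":0,"ry":0,"rz":0},{"dx":-0.07,"dy":-0.015,"dz":0,"rx":0,"ry":0,"rz":0},{"dx":-0.11,"dy":-0.025,"dz":0,"rx":0,"ry":0,"rz":0},{"dx":-0.15,"dy":-0.035,"dz":0,"rx":0,"ry":0,"rz":0},{"dx":-0.19,"dy":-0.045,"dz":0,"rx":0,"ry":0,"rz":0},{"dx":-0.23,"dy":-0.049,"dz":0,"rx":0,"ry":0,"rz":0},{"dx":-0.265,"dy":-0.049,"dz":0,"rx":0,"ry":0,"rz":0},{"dx":-0.288,"dy":-0.049,"dz":0,"rx":0,"ry":0,"rz":0}]'
python3 - <<'E'
from h import *
snap("wrist","pics/w2.png");d=load("pics/w2.npz")
print(proj(d,[536,-171,40]))
E
python3 go.py 536 -171 340 111
```

```text
time_s: 5.48
tool_pos: [572.0, -267.0, 345.3]
tool_rot: [-179.9, -0.1, 110.9]
contact_force: [0.0, 0.6, -1.8]
finger_gap: 47.4
gripper_force: 45.0
[323.46321305  70.0442334 ]
t 5.5333 [ 573.1 -269.4  345.4] [-1.7992e+02  1.3000e-01  1.1088e+02] F [ 3.2 -2.3 -2. ] gap 47.4 45.0 q [-27.  13. 101.  -0.  66. -48.]
d [0.1052 0.0005 0.0052] 105.3 r [-0.0007  0.0011 -0.001 ]
```

View pics/w2.png

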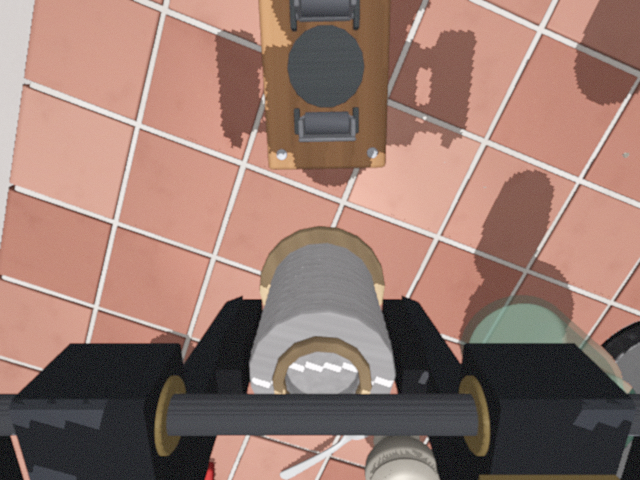

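The wrist view shows the seat disc at about (326,66) between both rollers, and the held spool upright with its flange spanning columns 262–383. Next I'll get precise centres.

```bash
python3 - <<'E'
from h import *
d=load("pics/w2.npz");im=d["image"];hsv=cv2.cvtColor(im,cv2.COLOR_RGB2HSV)
print(hsv[66,326],hsv[66,275],hsv[66,375])
m=((hsv[...,1]<70)&(hsv[...,2]<110)).astype(np.uint8)*255
m[:28]=0;m[106:]=0;m[:,:270]=0;m[:,:][:,385:]=0
m=cv2.morphologyEx(m,cv2.MORPH_OPEN,cv2.getStructuringElement(2,(15,15)))
c=max(cv2.findContours(m,0,2)[0],key=cv2.contourArea);e=cv2.fitEllipse(c)
print("seat",e,onz(d,*e[0],40).round(1),"width",np.linalg.norm(onz(d,e[0][0]+e[1][0]/2,e[0][1],40)-onz(d,e[0][0]-e[1][0]/2,e[0][1],40)))
# flange: underside z ~143 ; expected position under tool
s=sensors.observe();print(s["tool_pos"].round(1))
z=s["tool_pos"][2]-147-55
for z in(z,z+7):
  L,R=onz(d,262,283,z),onz(d,383,283,z);print(z.round(),"flange mid",((L+R)/2).round(1),"w",np.linalg.norm(L-R).round(1),"far edge",onz(d,322,227,z).round(1))
E
python3 go.py 536 -171 270 112
```

```text
[114  16  80] [ 13 124 138] [ 13 114 127]
seat ((325.429443359375, 65.7575454711914), (75.62450408935547, 81.24562072753906), 2.824744939804077) [ 536.3 -168.2   40. ] width 48.498162356442116
[ 573.1 -269.4  345.4]
143.0 flange mid [ 572.1 -266.6  143.4] w 58.6 far edge [ 561.7 -240.3  143.4]
150.0 flange mid [ 570.9 -263.6  150.4] w 56.3 far edge [ 560.9 -238.3  150.4]
t 5.5333 [ 573.1 -269.4  345.4] [-1.7992e+02  1.3000e-01  1.1088e+02] F [ 3.2 -2.3 -2. ] gap 47.4 45.0 q [-27.  13. 101.  -0.  66. -48.]
d [0.1054 0.0006 0.0752] 129.4 r [-0.0007  0.001  -0.0093]
```

```bash
python3 go.py 536.2 -169.5 275 111; python3 -m inch '[{"dx":0.02,"dy":0,"dz":0,"rx":0,"ry":0,"rz":0},{"dx":0.05,"dy":0,"dz":0,"rx":0,"ry":0,"rz":0},{"dx":0.085,"dy":0,"dz":0,"rx":0,"ry":0,"rz":0},{"dx":0.107,"dy":0,"dz":0.01,"rx":0,"ry":0,"rz":0},{"dx":0.107,"dy":0,"dz":0.03,"rx":0,"ry":0,"rz":0},{"dx":0.107,"dy":0,"dz":0.05,"rx":0,"ry":0,"rz":0},{"dx":0.107,"dy":0,"dz":0.065,"rx":0,"ry":0,"rz":0},{"dx":0.107,"dy":0,"dz":0.07,"rx":0,"ry":0,"rz":0}]'
python3 -m inch '[{"dx":0,"dy":0,"dz":0,"rx":0,"ry":0,"rz":0},{"dx":0,"dy":0,"dz":0,"rx":0,"ry":0,"rz":0},{"dx":0,"dy":0,"dz":0,"rx":0,"ry":0,"rz":0},{"dx":0,"dy":0,"dz":0,"rx":0,"ry":0,"rz":0},{"dx":0,"dy":0,"dz":0,"rx":0,"ry":0,"rz":0},{"dx":0,"dy":0,"dz":0,"rx":0,"ry":0,"rz":0},{"dx":0,"dy":0,"dz":0,"rx":0,"ry":0,"rz":0},{"dx":0,"dy":0,"dz":0,"rx":0,"ry":0,"rz":0}]' >/dev/null
python3 go.py 536.2 -169.5 242 111
```

```text
t 5.5333 [ 573.1 -269.4  345.4] [-1.7992e+02  1.3000e-01  1.1088e+02] F [ 3.2 -2.3 -2. ] gap 47.4 45.0 q [-27.  13. 101.  -0.  66. -48.]
d [0.1067 0.0013 0.0702] 127.7 r [-0.0007  0.0011 -0.001 ]
time_s: 6.2
tool_pos: [531.6, -162.6, 273.0]
tool_rot: [-179.7, -0.3, 111.1]
contact_force: [-0.4, -0.3, -1.4]
finger_gap: 47.2
gripper_force: 45.0
t 6.8667 [ 533.8 -163.9  277.8] [1.7997e+02 2.0000e-02 1.1105e+02] F [ 0.4  0.  -2.4] gap 47.5 45.0 q [-20.   9. 113.   0.  57. -41.]
d [-0.0061  0.0002  0.0358] 36.3 r [0.0002 0.0002 0.0004]
```

```bash
python3 -m inch '[{"dx":-0.003,"dy":0,"dz":0,"rx":0,"ry":0,"rz":0},{"dx":-0.006,"dy":0,"dz":0,"rx":0,"ry":0,"rz":0},{"dx":-0.006,"dy":0,"dz":0.004,"rx":0,"ry":0,"rz":0},{"dx":-0.006,"dy":0,"dz":0.008,"rx":0,"ry":0,"rz":0},{"dx":-0.006,"dy":0,"dz":0.012,"rx":0,"ry":0,"rz":0},{"dx":-0.006,"dy":0,"dz":0.015,"rx":0,"ry":0,"rz":0},{"dx":-0.006,"dy":0,"dz":0.015,"rx":0,"ry":0,"rz":0},{"dx":-0.006,"dy":0,"dz":0.015,"rx":0,"ry":0,"rz":0}]' >/dev/null
python3 go.py 536.2 -169.5 242 111
python3 - <<'E'
from h import *
snap("scene","pics/s1.png");d=load("pics/s1.npz");im=d["image"]
u,v=proj(d,[536,-170,60]).astype(int);print(u,v)
c=im[v-60:v+60,u-80:u+80];cv2.imwrite("pics/s1c.png",cv2.resize(c,(800,600),interpolation=2)[:,:,::-1])
E
```

```text
t 7.5333 [ 535.6 -169.3  261.8] [-1.7995e+02 -4.0000e-02  1.1106e+02] F [ 0.2  0.5 -2.6] gap 47.6 45.0 q [-20.  11. 114.   0.  56. -41.]
d [-0.0004  0.0005  0.0198] 19.9 r [-0.0004 -0.0003  0.0005]
340 229
```

View pics/s1c.png

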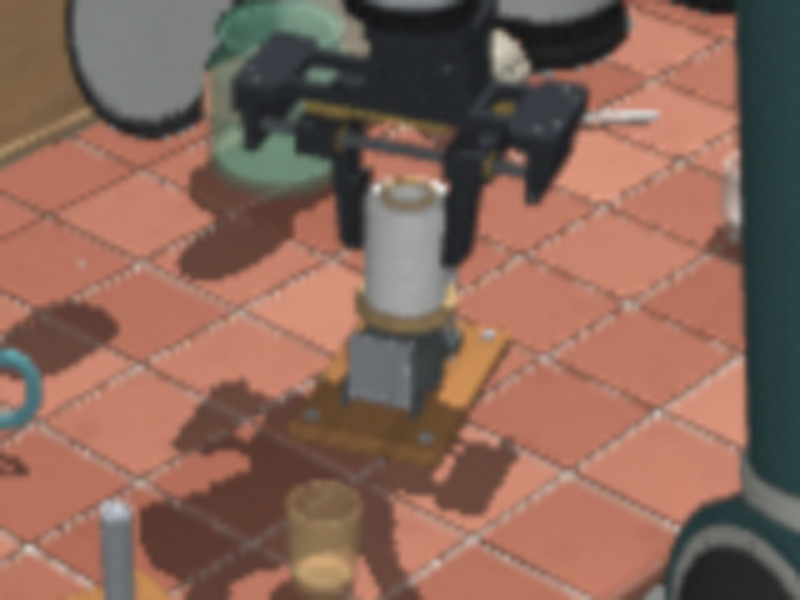

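The scene crop shows the spool (centre about (405,240)) upright in the fingers just above the jaws, lined up with the clip. The empty post is at (115,540) in the crop. Now I'll press.

```bash
python3 -m inch '[{"dx":0,"dy":0,"dz":0.002,"rx":0,"ry":0,"rz":0},{"dx":0,"dy":0,"dz":0.003,"rx":0,"ry":0,"rz":0},{"dx":0,"dy":0,"dz":0.004,"rx":0,"ry":0,"rz":0},{"dx":0,"dy":0,"dz":0.005,"rx":0,"ry":0,"rz":0},{"dx":0,"dy":0,"dz":0.006,"rx":0,"ry":0,"rz":0},{"dx":0,"dy":0,"dz":0.007,"rx":0,"ry":0,"rz":0},{"dx":0,"dy":0,"dz":0.008,"rx":0,"ry":0,"rz":0},{"dx":0,"dy":0,"dz":0.008,"rx":0,"ry":0,"rz":0}]' - 55
python3 -m inch '[{"dx":0,"dy":0,"dz":0.001,"rx":0,"ry":0,"rz":0},{"dx":0,"dy":0,"dz":0.002,"rx":0,"ry":0,"rz":0},{"dx":0,"dy":0,"dz":0.003,"rx":0,"ry":0,"rz":0},{"dx":0,"dy":0,"dz":0.004,"rx":0,"ry":0,"rz":0},{"dx":0,"dy":0,"dz":0.005,"rx":0,"ry":0,"rz":0},{"dx":0,"dy":0,"dz":0.006,"rx":0,"ry":0,"rz":0},{"dx":0,"dy":0,"dz":0.006,"rx":0,"ry":0,"rz":0},{"dx":0,"dy":0,"dz":0.006,"rx":0,"ry":0,"rz":0}]'
```

```text
time_s: 8.25
tool_pos: [536.2, -169.5, 256.0]
tool_rot: [180.0, 0.0, 111.1]
contact_force: [-2.1, 0.0, 7.2]
finger_gap: 47.7
gripper_force: 55.0
time_s: 8.92
tool_pos: [536.0, -169.3, 247.9]
tool_rot: [180.0, -0.0, 111.1]
contact_force: [1.1, 2.6, -3.2]
finger_gap: 47.3
gripper_force: 55.0
```

```bash
python3 -m inch '[{"dx":0,"dy":0,"dz":0.001,"rx":0,"ry":0,"rz":0},{"dx":0,"dy":0,"dz":0.002,"rx":0,"ry":0,"rz":0},{"dx":0,"dy":0,"dz":0.003,"rx":0,"ry":0,"rz":0},{"dx":0,"dy":0,"dz":0.004,"rx":0,"ry":0,"rz":0},{"dx":0,"dy":0,"dz":0.005,"rx":0,"ry":0,"rz":0},{"dx":0,"dy":0,"dz":0.005,"rx":0,"ry":0,"rz":0},{"dx":0,"dy":0,"dz":0.005,"rx":0,"ry":0,"rz":0},{"dx":0,"dy":0,"dz":0.005,"rx":0,"ry":0,"rz":0}]'
python3 -m inch '[{"dx":0,"dy":0,"dz":0.001,"rx":0,"ry":0,"rz":0},{"dx":0,"dy":0,"dz":0.001,"rx":0,"ry":0,"rz":0},{"dx":0,"dy":0,"dz":0.001,"rx":0,"ry":0,"rz":0},{"dx":0,"dy":0,"dz":0.001,"rx":0,"ry":0,"rz":0},{"dx":0,"dy":0,"dz":0.001,"rx":0,"ry":0,"rz":0},{"dx":0,"dy":0,"dz":0.001,"rx":0,"ry":0,"rz":0},{"dx":0,"dy":0,"dz":0.001,"rx":0,"ry":0,"rz":0},{"dx":0,"dy":0,"dz":0.001,"rx":0,"ry":0,"rz":0}]'
```

```text
time_s: 9.58
tool_pos: [535.7, -169.1, 243.0]
tool_rot: [-180.0, -0.0, 111.1]
contact_force: [2.9, 5.0, -5.0]
finger_gap: 47.0
gripper_force: 55.0
time_s: 10.25
tool_pos: [535.8, -169.1, 243.0]
tool_rot: [-180.0, -0.0, 111.1]
contact_force: [0.4, 5.2, -0.8]
finger_gap: 47.2
gripper_force: 55.0
```

```bash
python3 -m inch '[{"dx":0,"dy":0,"dz":0.001,"rx":0,"ry":0,"rz":0},{"dx":0,"dy":0,"dz":0.0015,"rx":0,"ry":0,"rz":0},{"dx":0,"dy":0,"dz":0.002,"rx":0,"ry":0,"rz":0},{"dx":0,"dy":0,"dz":0.002,"rx":0,"ry":0,"rz":0},{"dx":0,"dy":0,"dz":0.002,"rx":0,"ry":0,"rz":0},{"dx":0,"dy":0,"dz":0.002,"rx":0,"ry":0,"rz":0},{"dx":0,"dy":0,"dz":0.002,"rx":0,"ry":0,"rz":0},{"dx":0,"dy":0,"dz":0.002,"rx":0,"ry":0,"rz":0}]'
```

```text
time_s: 10.92
tool_pos: [535.9, -169.1, 242.9]
tool_rot: [-180.0, -0.0, 111.1]
contact_force: [-4.8, 6.5, 11.5]
finger_gap: 47.1
gripper_force: 55.0
```

The TCP stays at 242.9 while the force rises to about 12 N, so the spool is on the seat at the expected height. I'll release it and back off.

```bash
python3 -m inch '[{"dx":0,"dy":0,"dz":-0.002,"rx":0,"ry":0,"rz":0},{"dx":0,"dy":0,"dz":-0.002,"rx":0,"ry":0,"rz":0},{"dx":0,"dy":0,"dz":-0.002,"rx":0,"ry":0,"rz":0},{"dx":0,"dy":0,"dz":-0.002,"rx":0,"ry":0,"rz":0},{"dx":0,"dy":0,"dz":-0.002,"rx":0,"ry":0,"rz":0},{"dx":0,"dy":0,"dz":-0.002,"rx":0,"ry":0,"rz":0},{"dx":0,"dy":0,"dz":-0.002,"rx":0,"ry":0,"rz":0},{"dx":0,"dy":0,"dz":-0.002,"rx":0,"ry":0,"rz":0}]' 1
python3 -m inch '[{"dx":0,"dy":0,"dz":-0.01,"rx":0,"ry":0,"rz":0},{"dx":0,"dy":0,"dz":-0.025,"rx":0,"ry":0,"rz":0},{"dx":0,"dy":0,"dz":-0.045,"rx":0,"ry":0,"rz":0},{"dx":0,"dy":0,"dz":-0.07,"rx":0,"ry":0,"rz":0},{"dx":0,"dy":0,"dz":-0.095,"rx":0,"ry":0,"rz":0},{"dx":0,"dy":0,"dz":-0.115,"rx":0,"ry":0,"rz":0},{"dx":0,"dy":0,"dz":-0.125,"rx":0,"ry":0,"rz":0},{"dx":0,"dy":0,"dz":-0.125,"rx":0,"ry":0,"rz":0}]'
python3 - <<'E'
from h import *
snap("wrist","pics/w3.png");snap("scene","pics/s2.png");d=load("pics/s2.npz");im=d["image"];w=load("pics/w3.npz")
print(proj(w,[536.2,-168.5,114]))
u,v=proj(d,[536,-170,60]).astype(int)
c=im[v-60:v+60,u-80:u+80];c=cv2.resize(c,(480,360),interpolation=2);w=cv2.resize(w["image"],(480,360))
cv2.imwrite("pics/fin.png",cv2.resize(np.hstack([c,w]),(800,300))[:,:,::-1])
E
```

```text
time_s: 11.58
tool_pos: [535.8, -169.5, 242.2]
tool_rot: [-180.0, -0.0, 111.1]
contact_force: [-0.3, 0.7, 0.1]
finger_gap: 87.8
gripper_force: 0.0
time_s: 12.25
tool_pos: [536.9, -169.8, 371.2]
tool_rot: [179.7, 0.2, 111.1]
contact_force: [0.0, -1.0, 0.0]
finger_gap: 88.4
gripper_force: 0.0
[319.19011086 240.94155679]
```

View pics/fin.png

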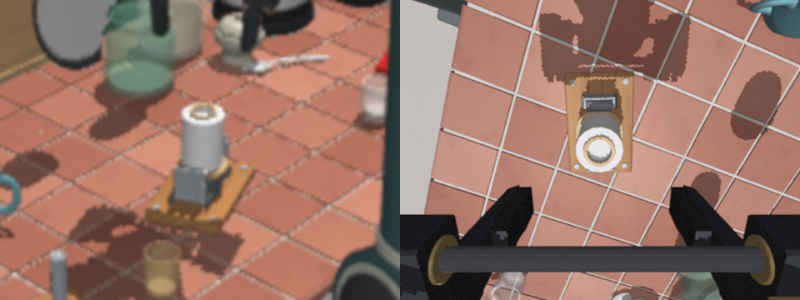

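The spool sits upright and low between the jaws in the scene crop (about (202,135)). In the wrist view its top ring is at (600,150), where a seated spool projects (599.5,150.6).

```bash
python3 -m inch '[{"dx":0,"dy":0,"dz":0,"rx":0,"ry":0,"rz":0},{"dx":0,"dy":0,"dz":0,"rx":0,"ry":0,"rz":0},{"dx":0,"dy":0,"dz":0,"rx":0,"ry":0,"rz":0},{"dx":0,"dy":0,"dz":0,"rx":0,"ry":0,"rz":0},{"dx":0,"dy":0,"dz":0,"rx":0,"ry":0,"rz":0},{"dx":0,"dy":0,"dz":0,"rx":0,"ry":0,"rz":0},{"dx":0,"dy":0,"dz":0,"rx":0,"ry":0,"rz":0},{"dx":0,"dy":0,"dz":0,"rx":0,"ry":0,"rz":0}]' >/dev/null; python3 -c "from workcell import job;print(job.job_done())"
```

```text
the job is handed in; nothing more can be done
None
```

I pressed the full spool into the dispenser clip until it snapped and met the seat, released it, and handed the job in at about 13 s; the pictures show it upright and seated, but no verdict came back.

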